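# Load the sloping glaze rack in order and close its keeper

### The arm

A 6-joint arm with a two-finger parallel gripper is mounted at the origin on a cart in front of the work surface, level with it; the furniture and walls round the work are solid. World frame = base frame: x ahead of the robot, y to its left, z up, the work surface at z = 0. Lengths are in m, angles in rad, forces in N, time in s.
With the tool pointing down it reaches from about 0.3 to 0.825 m from the base axis. Payload 5.4 kg.
Tool frame: the origin (TCP) lies at the very end of the fingers, on their centre line; the grasp point (between the pads) lies 19 mm behind it; z points along the fingers, x is the direction in which the jaws open and shut, and the axes are right-handed (so a half turn about z gives the same grasp; the last joint's range is limited). The gripper opens to 92 mm and grips with 3 to 60 N. Pads are 20 mm wide; open, the fingers measure 128 mm over their backs; the gripper's body (75 mm by 189 mm) begins 69 mm behind the grasp point.
Start: joints at [1.097, 0.158, 1.597, -0, 1.386, -0.21], TCP at [0.15, 0.555, 0.215] pointing down, gripper open.
Joint ranges: [-2.91, 2.91], [-0.94, 2.29], [0.18, 2.7], [-1.29, 4.43], [0.17, 2.64], [-3, 3]. Speed limits (rad/s): [2.57, 2.57, 3.14, 3.14, 3.14, 3.14].

### API

Orientations are given as a rotation vector (axis times angle).
In Python, from workcell import bot gives the robot as it stands. Calls block until the motion is done:
- bot.goto(position, orientation): joint-space move of the TCP to a pose.
- bot.line_to(position, rot=None, max_speed=0.15): straight line of the TCP; rot=None keeps the orientation; max_speed is the mean speed in m/s.
- bot.set_joints(angles): joint-space move.
- bot.set_gripper(opening, newtons=None): opening from 0.0 (shut) to 1.0 (fully open); newtons is the grip in N (None keeps the last); returns when the fingers have stopped.
- bot.hold(seconds).
- bot.inverse_kinematics(position, orientation): joint angles nearest the present ones, or None.
- bot.read_camera(name): name is "side" or "top"; returns a dict with "pixels" (384x512x3 uint8, blue, green, red), "fx", "fy", "cx", "cy" (pixels), "R" (3x3) and "t" (3): a world point X has camera coordinates R X + t. Camera axes: x right, y down, z forward; pixel columns grow to the right and rows downward; lengths in m; the calibration is good to about 2 mm. A picture is of the moment at which its call begins. There is no depth.
A pose or a line that the arm cannot do raises bot.MotionError and nothing moves.
- bot.job_done(): hands the job in, once; it reports no verdict.
Readings, each from a call of its own:
- bot.current_clock(): time.
- bot.current_joints(): joint angles.
- bot.current_joint_vel(): joint speeds.
- bot.current_effort(): joint torques, N m.
- bot.current_ee_pos(): TCP position.
- bot.current_tool_rot(): TCP orientation.
- bot.current_contact_force(): force on the tool from outside, world axes, zero at the start.
- bot.current_ft_torque(): the same for the moment, N m.
- bot.current_opening(): opening from 0.0 (shut) to 1.0 (fully open).
Only numpy, scipy, OpenCV 4.12 (cv2) and the standard library are available. Lean on these libraries where they do the work, as an engineer would, in place of code of your own. Each camera call takes 0.05 s, during which the arm holds its last target.

### The job

Load the sloping carrying rack with the three glaze jars, one after another: first gently lower the off-white jar into the pocket whose tag has one dot, then the olive jar into the two-dot pocket, then the blue jar into the three-dot pocket, each fully down on its sloping pocket floor and let go before you fetch the next. Then swing the rack's steel keeper bar (it has a wooden tab to push) forward over the lids, as far as it goes. Leave the green tumbler, the pink cup and the test tile where they stand.

Things in the scene. Friction and masses are not known exactly. Their poses are not given: they have to be found in the camera images.
- jar_white: off-white glaze jar with a black screw lid, a plain upright cylinder 65 mm in diameter and 86 mm tall, about 0.24 kg, full of glaze: keep it roughly upright. Origin at the centre of its underside, z up along its axis.
- jar_olive: olive green glaze jar with a white screw lid, a plain upright cylinder 65 mm in diameter and 86 mm tall, about 0.24 kg, full of glaze: keep it roughly upright. Origin at the centre of its underside, z up along its axis.
- jar_blue: blue glaze jar with a black screw lid, a plain upright cylinder 65 mm in diameter and 86 mm tall, about 0.24 kg, full of glaze: keep it roughly upright. Origin at the centre of its underside, z up along its axis.
- rack: Fixed wooden rack, 344 mm wide (y), 135 mm deep; three pockets 105 mm apart along y. Origin at table level below the middle pocket's floor centre; x to its back (away from the robot at yaw 0), z up. The pockets lean 25 degrees to the front: their axis, and a seated jar's, is (-0.423, 0, 0.906) here, so jar tops lean to the robot. The dotted tags lie on a ledge along its front.
- pocket_1: Pocket with one black dot on the white tag on the ledge before it. Origin at the centre of the pocket's floor, 45 mm above the table, where a jar's underside belongs; axes parallel to the rack's (not tilted). 72 mm square inside, walls 35 mm high along its leaning axis. Which of the three pockets it is varies.
- pocket_2: Pocket with two black dots in a row on the white tag on the ledge before it. Origin at the centre of the pocket's floor, 45 mm above the table, where a jar's underside belongs; axes parallel to the rack's (not tilted). 72 mm square inside, walls 35 mm high along its leaning axis. Which of the three pockets it is varies.
- pocket_3: Pocket with three black dots in a row on the white tag on the ledge before it. Origin at the centre of the pocket's floor, 45 mm above the table, where a jar's underside belongs; axes parallel to the rack's (not tilted). 72 mm square inside, walls 35 mm high along its leaning axis. Which of the three pockets it is varies.
- keeper (a joint): Hinge of the keeper, a U-shaped bail of 9 mm steel bar, about the rack's y axis through the rack's point (5, 0, 69.5) mm; bar 79 mm from there. 0 rad: fully closed, 36 degrees (0.628 rad) to the front of vertical, bar 7 mm over the lids. Grows as the bail swings back: upright at 0.628, stop at 1.45. Starts open (over 1.1), stays where it is left, moves with about 3 N at the tab.
- keeper_tab (a point): Centre of the dark wooden tab on the middle of the keeper bar, 96 mm from the hinge axis: 60 mm wide (y), 36 mm high (from 78 to 114 mm from the axis), 14 mm thick in the swing direction. It can be pushed from behind or pinched.
- tumbler: Bystander: green tumbler, 65 mm across, 84 mm tall; origin at the centre of its underside.
- cup: Bystander: pink unglazed cup, 68 mm across, 62 mm tall; origin at the centre of its underside.
- tile: Bystander: flat test tile 56 x 41 x 9 mm, half blue; origin at the centre of its underside.

How it is judged:
On the way, in this order (a step that is already met when the one before it is completed fails the run):
1. the off-white jar is fully down in the pocket with one dot and let go (distance between jar_white and pocket_1 below 0.012 m and angle between jar_white's own z axis and vertical between 0.33 and 0.56 rad and contact force between the fingers and jar_white below 0.1 N), for 0.2 s.
2. the olive jar is fully down in the pocket with two dots and let go (distance between jar_olive and pocket_2 below 0.012 m and angle between jar_olive's own z axis and vertical between 0.33 and 0.56 rad and contact force between the fingers and jar_olive below 0.1 N), for 0.2 s.
3. the blue jar is fully down in the pocket with three dots and let go (distance between jar_blue and pocket_3 below 0.012 m and angle between jar_blue's own z axis and vertical between 0.33 and 0.56 rad and contact force between the fingers and jar_blue below 0.1 N), for 0.2 s.
4. the keeper is closed over the lids (value of joint keeper below 0.12 rad), for 0.2 s.
At the end, for the whole second after the job is handed in: The off-white, olive and blue jars stand still in the one-, two- and three-dot pockets, each underside within 12 mm of its pocket's floor centre and leaning 19 to 32 degrees from vertical with the pocket; the keeper is within 0.12 rad of fully closed (all of step 1 and all of step 2 and all of step 3 and linear speed of each of jar_white, jar_olive, jar_blue below 0.02 m/s and value of joint keeper below 0.12 rad); the robot touches nothing.
It fails at once if the tumbler, the cup or the test tile was shifted by more than 20 mm (distance of any of tumbler, cup, tile from where it was at the start of the episode above 0.02 m).
It fails at once if a jar was tipped over (more than 63 degrees) (angle between any of jar_white, jar_olive, jar_blue's own z axis and vertical above 1.1 rad).
It fails at once if a jar was let fall (faster than 0.5 m/s with the fingers off it) ((linear speed of jar_white above 0.5 m/s and contact force between the fingers and jar_white below 0.05 N) or (linear speed of jar_olive above 0.5 m/s and contact force between the fingers and jar_olive below 0.05 N) or (linear speed of jar_blue above 0.5 m/s and contact force between the fingers and jar_blue below 0.05 N)).
It also fails if it takes over 72 s, if anything falls off the work surface, if the arm or the gripper's body presses on something with over 40 N, if the wrist force passes 120 N, or if a joint passes its speed limit or range.

## Working session

There is one attempt and no reset: what is moved stays moved. The work goes in short steps, each a Python script; the robot and the scene stay as the last script left them, time stands still between calls to the robot, and variables do not carry over. Pictures are saved under pics/ and viewed, and the job is handed in when it is done.

```bash
ls; mkdir -p pics; python3 - <<'E'
from workcell import bot
import cv2,numpy as np
for n in("side","top"):
    c=bot.read_camera(n); cv2.imwrite(f"pics/{n}0.png",c["pixels"])
    R=np.array(c["R"]);t=np.array(c["t"]);print(n,c["fx"],c["fy"],c["cx"],c["cy"],R.round(3).tolist(),(-R.T@t).round(3))
print(bot.current_clock(),bot.current_tool_rot())
E
```

```text
pics
side 351.58152117876983 351.58152117876983 254.83622347217238 189.53378786210018 [[-0.991, -0.132, -0.01], [-0.064, 0.545, -0.836], [0.116, -0.828, -0.549]] [0.455 0.875 0.656]
top 391.25055492030776 391.25055492030776 249.9085554211817 188.55872364744738 [[0.004, -1.0, -0.025], [-0.996, -0.002, -0.091], [0.091, 0.025, -0.995]] [0.501 0.053 1.113]
0.1 [ 2.49368515e+00  1.90958214e+00 -2.30474624e-03]
```

View pics/top0.png

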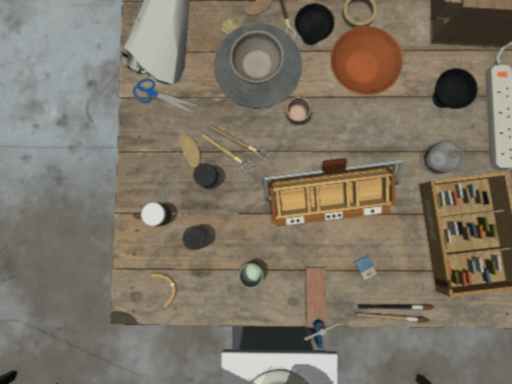

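View pics/side0.png

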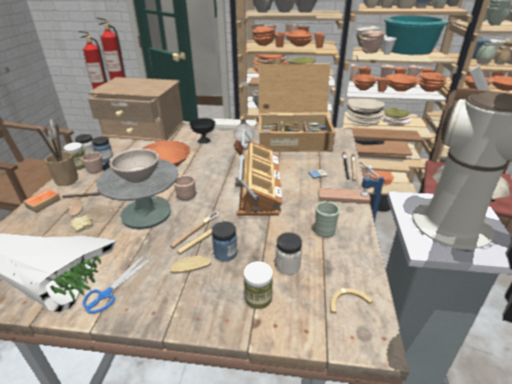

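The top view shows the olive jar's white lid at (154,214) and black lids at (207,176) and (197,237). The rack is near (333,193), the tumbler at (251,274) and the tile at (366,267). In the side view blue is at (225,240), white at (289,253) and olive at (258,285), so blue is the farther black lid. I'll zoom in next.

```bash
python3 - <<'E'
import cv2
a=cv2.imread("pics/top0.png");b=cv2.imread("pics/side0.png")
cv2.imwrite("pics/t1.png",cv2.resize(a[145:235,255:415],None,fx=5,fy=5,interpolation=cv2.INTER_CUBIC))
cv2.imwrite("pics/t2.png",cv2.resize(a[150:310,130:290],None,fx=3.6,fy=3.6,interpolation=cv2.INTER_CUBIC))
cv2.imwrite("pics/s1.png",cv2.resize(b[130:320,195:345],None,fx=3.1,fy=3.1,interpolation=cv2.INTER_CUBIC))
E
```

```text
(no output)
```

View pics/t1.png

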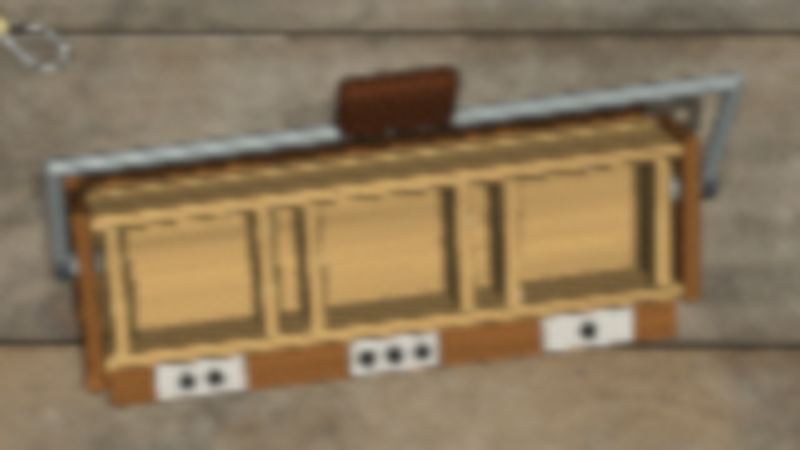

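View pics/t2.png

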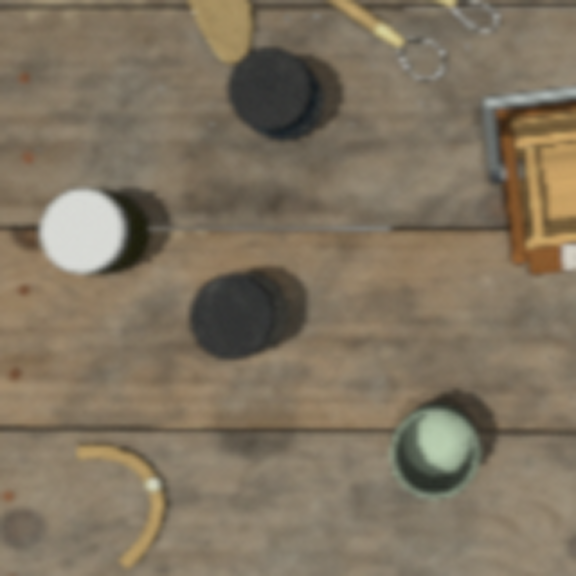

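View pics/s1.png

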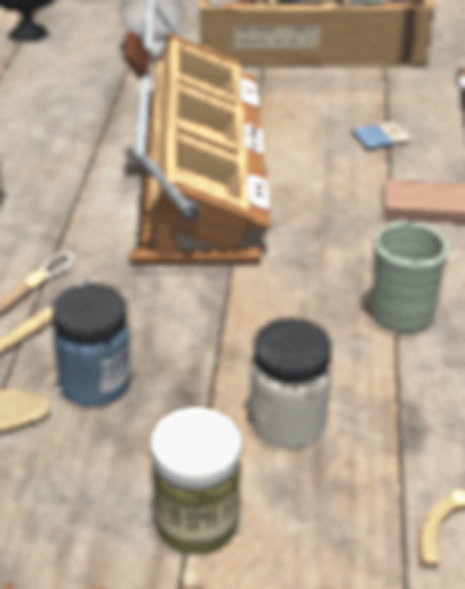

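```bash
cat > h.py <<'E'
import numpy as np,cv2
from workcell import bot
from scipy.spatial.transform import Rotation as Ro
def cams(): return {n:bot.read_camera(n) for n in("side","top")}
def ray(c,u,v):
    R=np.array(c["R"]);t=np.array(c["t"]);o=-R.T@t
    d=R.T@np.array([(u-c["cx"])/c["fx"],(v-c["cy"])/c["fy"],1.]);return o,d/np.linalg.norm(d)
def onz(c,u,v,z):
    o,d=ray(c,u,v);return o+d*(z-o[2])/d[2]
def tri(c1,p1,c2,p2):
    o1,d1=ray(c1,*p1);o2,d2=ray(c2,*p2)
    s=np.linalg.lstsq(np.c_[d1,-d2],o2-o1,rcond=None)[0]
    a,b=o1+s[0]*d1,o2+s[1]*d2;return (a+b)/2,np.linalg.norm(a-b)
def proj(c,X):
    p=np.array(c["R"])@X+np.array(c["t"]);return c["fx"]*p[0]/p[2]+c["cx"],c["fy"]*p[1]/p[2]+c["cy"]
def blobs(mask,x0,y0,x1,y1,amin=15):
    m=np.zeros_like(mask);m[y0:y1,x0:x1]=mask[y0:y1,x0:x1]
    n,l,s,c=cv2.connectedComponentsWithStats(m.astype(np.uint8))
    return [(int(s[i,4]),c[i].round(2),s[i,:4]) for i in range(1,n) if s[i,4]>=amin]
E
python3 - <<'E'
from h import *
C=cams();T,S=C["top"],C["side"]
g={n:cv2.cvtColor(C[n]["pixels"],cv2.COLOR_BGR2HSV) for n in C}
t=g["top"];s=g["side"]
print("white top",blobs((t[...,2]>165)&(t[...,1]<40),140,195,400,235))
print("dark top",blobs((t[...,2]<62),185,155,225,255,100))
print("white side",blobs((s[...,2]>165)&(s[...,1]<45),235,140,300,310))
print("dark side",blobs((s[...,2]<75),205,215,310,275,60))
for n,p in dict(olive=(154,214),blue=(207,176),white=(197,237)).items(): print(n,onz(T,*p,.086))
E
```

```text
white top [(412, array([152.06, 213.84]), array([141, 203,  23,  23], dtype=int32)), (97, array([371.96, 210.38]), array([364, 207,  17,   8], dtype=int32)), (68, array([333.22, 215.04]), array([325, 212,  17,   8], dtype=int32)), (89, array([294.18, 220.15]), array([286, 217,  18,   8], dtype=int32))]
dark top [(499, array([207.1 , 175.85]), array([194, 164,  26,  25], dtype=int32)), (459, array([197.07, 237.19]), array([185, 226,  26,  23], dtype=int32))]
white side [(29, array([243.9 , 142.97]), array([241, 140,   7,   7], dtype=int32)), (15, array([255.53, 140.67]), array([252, 140,   7,   3], dtype=int32)), (27, array([296.81, 155.52]), array([294, 153,   6,   6], dtype=int32)), (165, array([238.8, 166.7]), array([235, 154,  10,  26], dtype=int32)), (43, array([275.4, 159.3]), array([272, 156,   7,   8], dtype=int32)), (45, array([276.73, 174.51]), array([274, 170,   7,   9], dtype=int32)), (1582, array([251.63, 246.48]), array([235, 187,  38,  99], dtype=int32)), (70, array([278.34, 191.5 ]), array([274, 187,  10,  10], dtype=int32)), (188, array([291.41, 209.6 ]), array([281, 199,  19,  24], dtype=int32)), (44, array([286.27, 255.2 ]), array([279, 252,  16,   7], dtype=int32)), (217, array([238.7 , 296.48]), array([235, 283,  10,  27], dtype=int32)), (104, array([285.75, 290.82]), array([278, 282,  18,  19], dtype=int32))]
dark side [(105, array([223.63, 236.81]), array([213, 231,  22,  10], dtype=int32)), (101, array([288.69, 248.99]), array([277, 244,  24,   9], dtype=int32))]
olive [0.52700129 0.33174732 0.086     ]
blue [0.62809307 0.19301287 0.086     ]
white [0.46737056 0.21693437 0.086     ]
```

```bash
python3 - <<'E'
from h import *
C=cams();T=C["top"]
g=cv2.cvtColor(T["pixels"],cv2.COLOR_BGR2GRAY)
for n,(u,v) in dict(olive=(153,214),blue=(205,175),white=(194,237)).items():
    print(n); print("row",u-16,g[v,u-16:u+22].tolist());print("col",v-16,g[v-16:v+17,u].tolist())
E
python3 - <<'E'
import cv2,numpy as np
a=cv2.imread("pics/top0.png")
b=cv2.imread("pics/side0.png")
# brightened lids
for i,(x,y) in enumerate([(205,175),(195,237)]):
    p=cv2.resize(a[y-20:y+20,x-20:x+25],None,fx=9,fy=9,interpolation=cv2.INTER_CUBIC)
    p=np.clip(p.astype(int)*2,0,255).astype(np.uint8); 
    q=p if i==0 else np.hstack([q,p])
cv2.imwrite("pics/lids.png",q[:, :800])
cv2.imwrite("pics/s2.png",cv2.resize(b[125:220,230:290],None,fx=6.2,fy=6.2,interpolation=cv2.INTER_CUBIC))
E
```

```text
olive
row 137 [77, 82, 85, 114, 173, 207, 216, 215, 215, 215, 216, 216, 216, 216, 216, 215, 215, 216, 216, 215, 216, 215, 215, 215, 215, 210, 185, 134, 76, 41, 32, 30, 29, 36, 58, 74, 81, 82]
col 198 [119, 121, 125, 130, 154, 199, 215, 216, 216, 216, 216, 215, 216, 216, 216, 215, 215, 216, 216, 215, 216, 216, 216, 216, 215, 215, 207, 177, 137, 126, 128, 128, 130]
blue
row 189 [118, 119, 117, 105, 82, 60, 54, 55, 53, 53, 55, 53, 54, 53, 52, 51, 52, 54, 54, 53, 54, 55, 53, 54, 54, 53, 46, 34, 33, 41, 51, 58, 64, 64, 65, 73, 97, 115]
col 159 [108, 105, 103, 97, 69, 58, 56, 54, 54, 51, 51, 52, 50, 52, 52, 50, 52, 54, 53, 53, 55, 57, 56, 55, 57, 53, 46, 37, 46, 66, 89, 101, 100]
white
row 178 [115, 116, 118, 115, 93, 64, 54, 53, 56, 58, 57, 53, 53, 51, 52, 53, 52, 52, 50, 52, 53, 54, 53, 53, 55, 55, 54, 48, 51, 53, 54, 56, 58, 59, 60, 62, 72, 97]
col 221 [126, 127, 128, 122, 102, 68, 55, 53, 54, 57, 57, 55, 54, 53, 52, 53, 52, 53, 53, 52, 52, 53, 53, 54, 52, 54, 54, 57, 72, 108, 122, 126, 127]
```

View pics/lids.png

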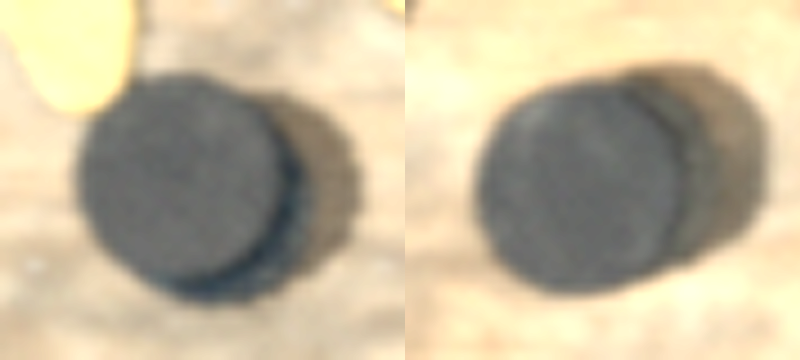

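View pics/s2.png

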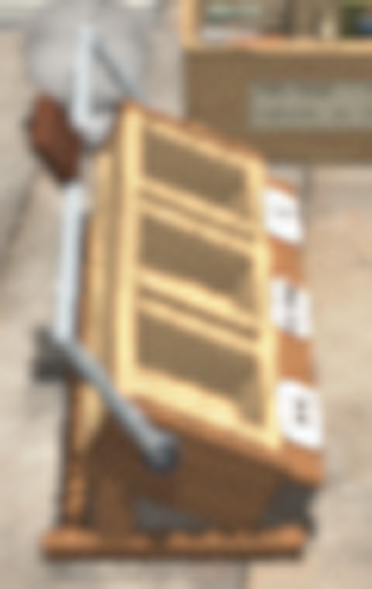

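```bash
python3 - <<'E'
from h import *
C=cams();T,S=C["top"],C["side"]
P=[]
for a,b in [((294.18,220.15),(278.34,191.5)),((333.22,215.04),(276.73,174.51)),((371.96,210.38),(275.4,159.3))]:
    p,e=tri(T,a,S,b);P.append(p);print(p.round(4),e.round(4))
P=np.array(P);d=P[0]-P[2];print(np.linalg.norm(d)/2,np.arctan2(-d[0],d[1]))
a=cv2.imread("pics/top0.png")
for i,x in enumerate((262,330)):
    cv2.imwrite(f"pics/r{i}.png",cv2.resize(a[155:228,x:x+76],None,fx=8,fy=8,interpolation=cv2.INTER_CUBIC))
for n,p,z in [("olive",(152.2,213.8),.086),("blue",(204.2,174),.086),("white",(193.8,237.3),.086)]: print(n,onz(T,*p,z).round(4))
E
```

```text
[ 0.5108 -0.0403  0.0481] 0.004
[ 0.5247 -0.146   0.0462] 0.0047
[ 0.5377 -0.2499  0.0478] 0.0043
0.10567358106840889 0.12793021244012787
olive [0.5275 0.3365 0.086 ]
blue [0.6334 0.2005 0.086 ]
white [0.4665 0.2253 0.086 ]
```

View pics/r0.png

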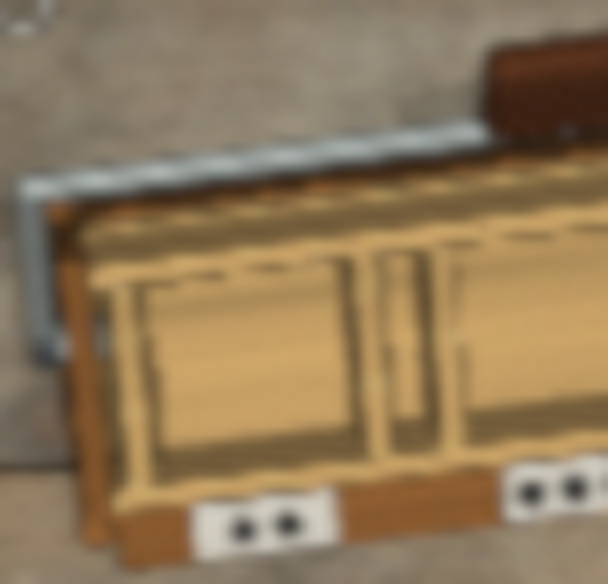

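View pics/r1.png

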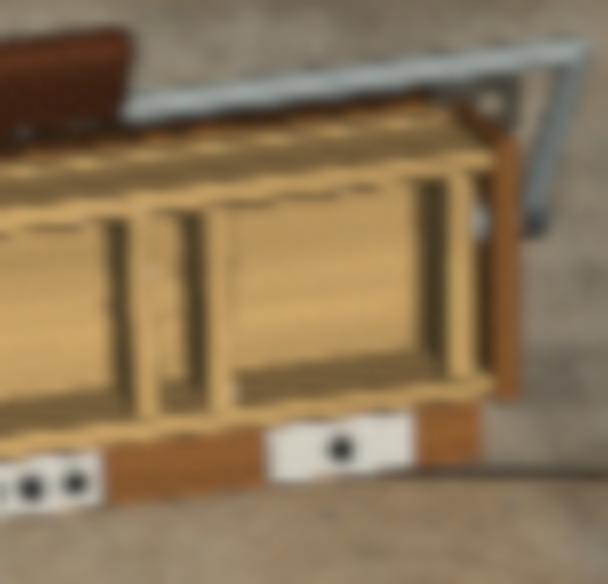

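```bash
python3 - <<'E'
from h import *
T=cams()["top"]
yaw=.128;ex=np.array([np.cos(yaw),np.sin(yaw),0]);ey=np.array([-ex[1],ex[0],0])
def px(u,v,ox): return ox+(u+.5)/8-.5,155+(v+.5)/8-.5
for nm,ox,cs,yc in [("2",262,[(133,283),(352,257),(152,487),(372,458)],.105),("1",330,[(228,200),(445,172),(235,402),(455,375)],-.105)]:
    X=[]
    for i,c in enumerate(cs):
        b=i<2;p=onz(T,*px(*c,ox),.092 if b else .0615)
        X.append(p); q=p-ex*(.0178 if b else -.0474)-ey*(yc+(.036 if i%2==0 else -.036)); print(nm,p.round(4),"origin",q[:2].round(4))
    print("w",np.linalg.norm(X[0]-X[1]),np.linalg.norm(X[2]-X[3]),"depth",np.linalg.norm(X[0]-X[2]),np.linalg.norm(X[1]-X[3]))
H=[onz(T,*px(45,355,262),.0695),onz(T,*px(537,224,330),.0695)]
print("hinge",H,"origin",(sum(H)/2-ex*.005).round(4), np.linalg.norm(H[0]-H[1]))
# tag middle -> y0
P=np.array([.5247,-.146,0]);print("mid tag",P, P@ey)
B=[onz(T,*px(30,187,262),.069),onz(T,*px(575,47,330),.069)];print(B)
E
```

```text
2 [0.5909 0.0049 0.092 ] origin [ 0.5912 -0.1372]
2 [ 0.5995 -0.0665  0.092 ] origin [ 0.5907 -0.1372]
2 [ 0.525  -0.0027  0.0615] origin [ 0.5901 -0.1365]
2 [ 0.535  -0.0762  0.0615] origin [ 0.5908 -0.1386]
w 0.07196195629513254 0.07413106007918889 depth 0.07294586289302994 0.07204008186728797
1 [ 0.6185 -0.2032  0.092 ] origin [ 0.592 -0.137]
1 [ 0.6278 -0.2736  0.092 ] origin [ 0.5921 -0.136 ]
1 [ 0.5541 -0.2117  0.0615] origin [ 0.5923 -0.1373]
1 [ 0.5634 -0.2848  0.0615] origin [ 0.5924 -0.1389]
w 0.07101971595445543 0.07364852727218654 depth 0.0717091813543431 0.07211798529944351
hinge [array([0.56867387, 0.03322087, 0.0695    ]), array([ 0.61319764, -0.31062756,  0.0695    ])] origin [ 0.586  -0.1393  0.0695] 0.3467190660360785
mid tag [ 0.5247 -0.146   0.    ] -0.21178395432775435
[array([0.6251583 , 0.03825725, 0.069     ]), array([ 0.67271804, -0.32514084,  0.069     ])]
```

```bash
cat >> h.py <<'E'
yaw=.130;O=np.array([.5912,-.1372,0.])
ex=np.array([np.cos(yaw),np.sin(yaw),0]);ey=np.array([-ex[1],ex[0],0]);ez=np.array([0,0,1.])
u=-np.sin(np.radians(25))*ex+np.cos(np.radians(25))*ez
def rv(z,x=ey):
    z=np.array(z)/np.linalg.norm(z);return Ro.from_matrix(np.c_[x,np.cross(z,x),z]).as_rotvec()
def down(): return rv([0,0,-1.])
def tilt(): return rv(-u)
def floor(k): return O+ey*{2:.105,3:0.,1:-.105}[k]+ez*.045
G=.046
JAR={"white":np.array([.4665,.2253,0]),"olive":np.array([.5275,.3365,0]),"blue":np.array([.6334,.2005,0])}
def kp(q,r,s): # keeper point, s>0 behind
    a=q-.628;rad=np.sin(a)*ex+np.cos(a)*ez;tan=np.cos(a)*ex-np.sin(a)*ez
    return O+.005*ex+.0695*ez+r*rad+s*tan
def krot(a): return rv(-(np.sin(a)*ex+np.cos(a)*ez)) # tool leaning back by a
E
python3 - <<'E'
from h import *
f=lambda n,p,r:print(n,p.round(3),bot.inverse_kinematics(p,r) if 0 else (lambda j:None if j is None else np.round(j,2))(bot.inverse_kinematics(list(p),list(r))))
for n,p in JAR.items(): f(n,p+G*ez,down());f(n,p+.26*ez,down())
for k in(1,2,3):
    for d in(0,.15):f(k,floor(k)+u*(G+d),tilt())
for q in(1.3,1,.6,.3,0):
    for a in (q-.628,min(q-.628,0.2),-.3): f(("k",q,round(a,2)),kp(q,.09,.017),krot(a))
E
```

```text
white [0.466 0.225 0.046] [ 0.22  0.22  1.89 -0.    1.03 -1.48]
white [0.466 0.225 0.26 ] [ 0.22 -0.02  1.69 -0.    1.47 -1.48]
olive [0.528 0.336 0.046] [ 0.38  0.46  1.57 -0.    1.11 -1.33]
olive [0.528 0.336 0.26 ] [ 0.38  0.26  1.39 -0.    1.49 -1.33]
blue [0.633 0.2   0.046] [ 0.13  0.55  1.45 -0.    1.14 -1.58]
blue [0.633 0.2   0.26 ] [ 0.13  0.37  1.26 -0.    1.52 -1.58]
1 [ 0.586 -0.244  0.087] [-0.76  0.21  1.88  0.46  0.83 -2.74]
1 [ 0.523 -0.252  0.223] [-0.86 -0.1   1.9   0.4   1.12 -2.7 ]
2 [ 0.558 -0.036  0.087] [-0.41 -0.03  2.14  0.35  0.69 -2.34]
2 [ 0.495 -0.044  0.223] [-0.5  -0.42  2.16  0.29  1.06 -2.3 ]
3 [ 0.572 -0.14   0.087] [-0.61  0.07  2.04  0.43  0.75 -2.58]
3 [ 0.509 -0.148  0.223] [-0.71 -0.28  2.06  0.36  1.09 -2.54]
('k', 1.3, 0.67) [ 0.665 -0.128  0.129] [-0.26  1.12  0.52 -0.28  2.12 -2.02]
('k', 1.3, 0.2) [ 0.665 -0.128  0.129] [-0.33  0.65  1.15 -0.09  1.53 -2.01]
('k', 1.3, -0.3) [ 0.665 -0.128  0.129] [-0.45  0.28  1.66  0.2   0.96 -2.24]
('k', 1, 0.37) [ 0.644 -0.13   0.147] [-0.31  0.73  1.02 -0.16  1.73 -2.01]
('k', 1, 0.2) [ 0.644 -0.13   0.147] [-0.34  0.58  1.21 -0.09  1.53 -2.03]
('k', 1, -0.3) [ 0.644 -0.13   0.147] [-0.47  0.22  1.7   0.2   0.99 -2.26]
('k', 0.6, -0.03) [ 0.611 -0.135  0.16 ] [-0.42  0.31  1.53  0.02  1.28 -2.12]
('k', 0.6, -0.03) [ 0.611 -0.135  0.16 ] [-0.42  0.31  1.53  0.02  1.28 -2.12]
('k', 0.6, -0.3) [ 0.611 -0.135  0.16 ] [-0.5   0.12  1.78  0.21  1.01 -2.29]
('k', 0.3, -0.33) [ 0.583 -0.138  0.16 ] [-0.55  0.04  1.87  0.24  0.98 -2.36]
('k', 0.3, -0.33) [ 0.583 -0.138  0.16 ] [-0.55  0.04  1.87  0.24  0.98 -2.36]
('k', 0.3, -0.3) [ 0.583 -0.138  0.16 ] [-0.54  0.06  1.85  0.22  1.01 -2.33]
('k', 0, -0.63) [ 0.557 -0.142  0.152] [-0.72 -0.16  2.17  0.66  0.8  -2.82]
('k', 0, -0.63) [ 0.557 -0.142  0.152] [-0.72 -0.16  2.17  0.66  0.8  -2.82]
('k', 0, -0.3) [ 0.557 -0.142  0.152] [-0.57  0.01  1.92  0.23  1.   -2.37]
```

```bash
cat >> h.py <<'E'
def pick(n,lift=.26):
    p=JAR[n]; F0=bot.current_contact_force()
    bot.goto(list(p+.16*ez),list(down()))
    bot.line_to(list(p+G*ez),max_speed=.12)
    bot.set_gripper(0.0,25); print("open",bot.current_opening()*92)
    bot.line_to(list(p+lift*ez),max_speed=.2)
    print("F",np.round(bot.current_contact_force(),2),"t",bot.current_clock())
E
python3 - <<'E'
from h import *
pick("white")
k=1
bot.goto(list(floor(k)+u*(G+.15)),list(tilt()))
print(bot.current_clock(),np.round(bot.current_contact_force(),2))
C=cams()
for n in C: cv2.imwrite(f"pics/a_{n}.png",C[n]["pixels"])
X=floor(k)+u*(.15+.086); 
for n in C: print(n,proj(C[n],X),proj(C[n],floor(k)+u*.15))
E
```

```text
open 63.922060559168216
F [ 0.33  0.14 -4.13] t 5.0333
6.7917 [-0.03  0.75 -1.92]
side (np.float64(285.9098688778859), np.float64(102.61109067882737)) (np.float64(274.3896604656164), np.float64(124.8624166971179))
top (np.float64(402.3958761582286), np.float64(222.66204444105898)) (np.float64(387.9233062590547), np.float64(207.48760306047868))
```

View pics/a_side.png

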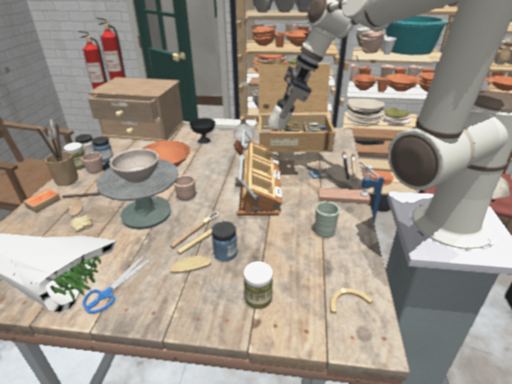

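View pics/a_top.png

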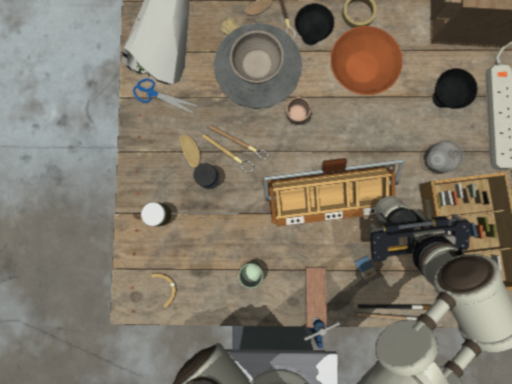

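White jar is held, tilted, and clear of everything; in the top view it is at (388,208). I'll lower it to just above the rims and check the alignment.

```bash
python3 - <<'E'
from h import *
k=1
bot.line_to(list(floor(k)+u*(G+.045)),max_speed=.12)
C=cams();print(bot.current_clock())
c=C["top"]["pixels"][150:245,330:440];cv2.imwrite("pics/b_top.png",cv2.resize(c,None,fx=6,fy=6,interpolation=cv2.INTER_CUBIC))
c=C["side"]["pixels"][100:220,225:315];cv2.imwrite("pics/b_side.png",cv2.resize(c,None,fx=5,fy=5,interpolation=cv2.INTER_CUBIC))
E
```

```text
8.0167
```

View pics/b_top.png

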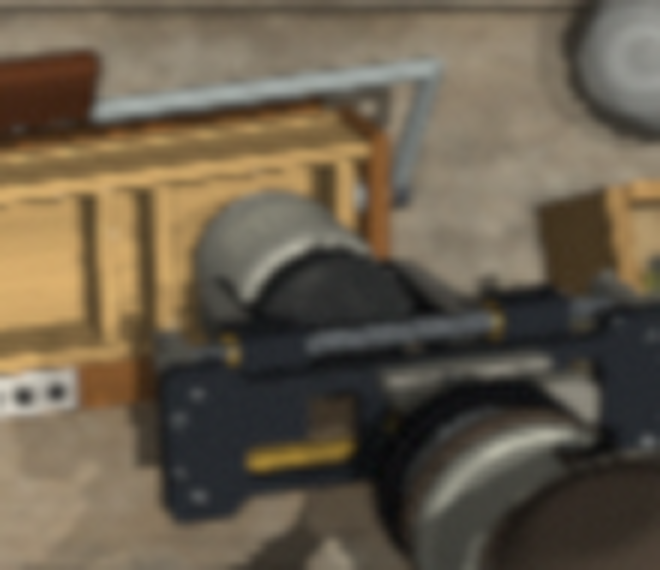

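View pics/b_side.png

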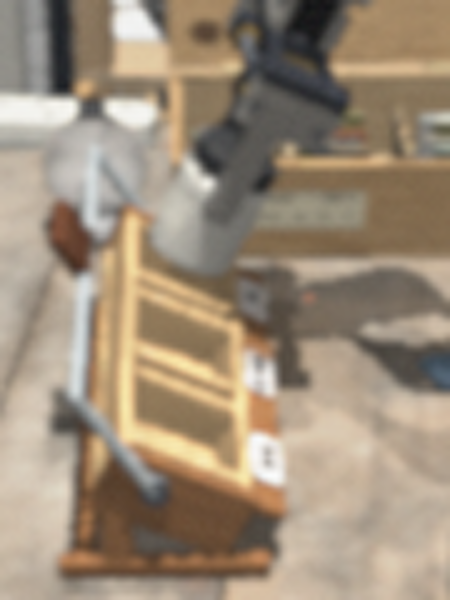

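```bash
cat >> h.py <<'E'
def lower(k,d0=.045,d1=-.003,off=np.zeros(3),lim=5.,fast=.012):
    bot.hold(.1);F0=np.array(bot.current_contact_force());d=d0;log=[]
    while d>d1+1e-6:
        d-=.004 if d>fast else .002
        bot.line_to(list(floor(k)+off+u*(G+d)),max_speed=.05)
        dF=np.array(bot.current_contact_force())-F0
        f=[dF@ex,dF@ey,dF@u];log.append((round(d*1000,1),*np.round(f,1).tolist()))
        if np.linalg.norm(f)>lim: break
    print(*log,"t",bot.current_clock(),sep="\n");return d
E
python3 - <<'E'
from h import *
lower(1)
E
```

```text
(41.0, 0.8, -0.4, 0.1)
(37.0, 0.5, 1.2, 0.2)
(33.0, 0.7, -1.3, 0.8)
(29.0, 1.3, 0.3, 0.7)
(25.0, 0.6, -0.3, 0.4)
(21.0, 0.2, 0.1, 1.3)
(17.0, 1.0, -0.4, 0.9)
(13.0, 0.7, -0.4, 0.2)
(9.0, 2.1, 0.1, 0.7)
(7.0, 1.0, 0.1, 0.0)
(5.0, 0.8, -0.3, -0.1)
(3.0, -0.1, -0.6, 1.9)
(1.0, -1.5, 0.6, 5.2)
t
11.3667
```

```bash
cat >> h.py <<'E'
def release(k,d,op=.88):
    p0=np.array(bot.current_ee_pos())
    bot.set_gripper(op); bot.hold(.3)
    print("F",np.round(bot.current_contact_force(),2))
    bot.line_to(list(p0+u*.06),max_speed=.12)
    bot.line_to(list(p0+u*.15),max_speed=.25)
    print("t",bot.current_clock())
def snap(name):
    C=cams()
    c=C["top"]["pixels"][130:300,140:420];cv2.imwrite(f"pics/{name}_top.png",cv2.resize(c,None,fx=2.8,fy=2.8,interpolation=cv2.INTER_CUBIC))
    c=C["side"]["pixels"][100:310,195:345];cv2.imwrite(f"pics/{name}_side.png",cv2.resize(c,None,fx=2.8,fy=2.8,interpolation=cv2.INTER_CUBIC))
E
python3 - <<'E'
from h import *
release(1,0); bot.set_gripper(1.0)
bot.goto(list(JAR["olive"]+.2*ez),list(down()));print(bot.current_clock())
snap("c")
E
```

```text
F [ 0.02 -0.11  0.02]
t 13.2667
15.75
```

View pics/c_top.png

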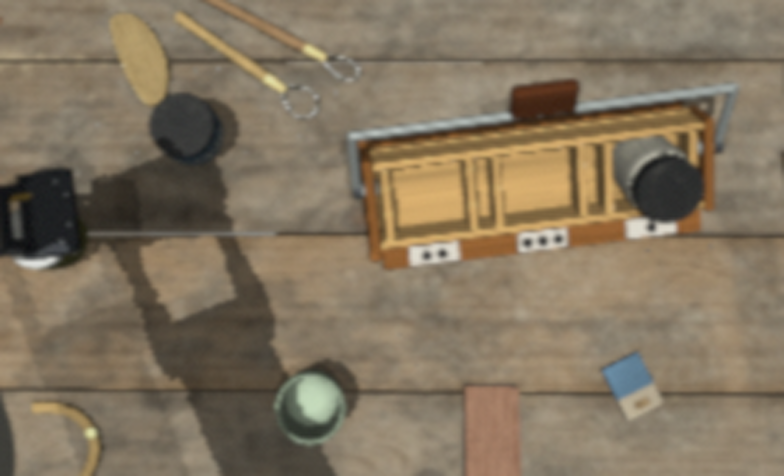

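View pics/c_side.png

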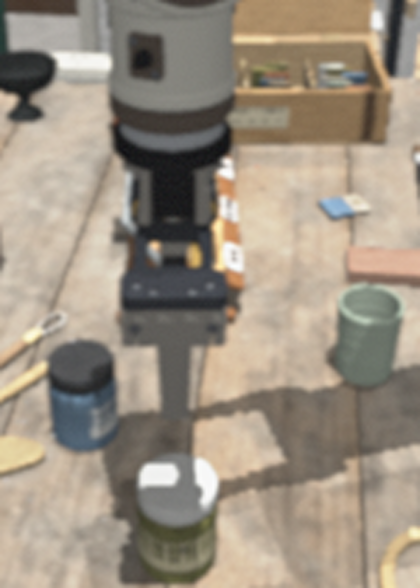

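The white jar is seated and leaning in the one-dot pocket, with its lid at about (378,196) in the top view. I'll compare that with the prediction, then fetch the olive jar.

```bash
python3 - <<'E'
from h import *
T=cams()["top"];print("pred seated lid",proj(T,floor(1)+u*.086),"3mm higher",proj(T,floor(1)+u*.096))
pick("olive")
k=2
bot.goto(list(floor(k)+u*(G+.15)),list(tilt()))
bot.line_to(list(floor(k)+u*(G+.045)),max_speed=.12)
d=lower(k)
snap("d")
E
```

```text
pred seated lid (np.float64(378.699303471372), np.float64(197.81626683124492)) 3mm higher (np.float64(380.0653431098946), np.float64(199.24855484662322))
open 64.29887205942488
F [ 0.13  0.17 -2.36] t 19.0833
(41.0, 0.5, 0.9, -1.3)
(37.0, -0.1, 1.0, 0.3)
(33.0, 1.0, 0.5, -1.0)
(29.0, 0.5, -0.1, -0.1)
(25.0, 0.0, 0.5, -0.2)
(21.0, -0.7, 0.0, 0.6)
(17.0, 0.5, -0.3, -0.4)
(13.0, -0.2, 0.5, 0.9)
(9.0, 0.5, 0.7, -0.2)
(7.0, 0.2, 0.8, 0.1)
(5.0, -0.3, 0.0, 0.4)
(3.0, 0.9, -0.6, -0.3)
(1.0, -0.7, 0.6, 1.6)
(-1.0, -13.1, 2.3, 21.5)
t
25.1417
```

View pics/d_side.png

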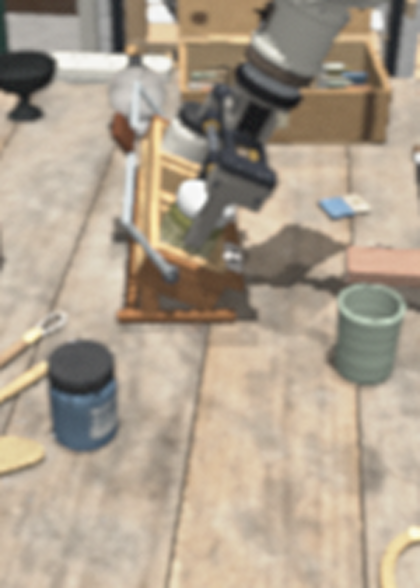

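The olive jar is at the floor of the two-dot pocket, with firm contact at the nominal depth. I'll release it and fetch the blue jar.

```bash
sed -i 's/d-=.004 if d>fast else .002/d-=.004 if d>fast else (.002 if d>.0035 else .001)/' h.py; python3 - <<'E'
from h import *
release(2,0); bot.set_gripper(1.0)
bot.goto(list(JAR["blue"]+.2*ez),list(down()));print(bot.current_clock())
snap("e")
pick("blue",.27)
k=3
bot.goto(list(floor(k)+u*(G+.16)),list(tilt()))
bot.line_to(list(floor(k)+u*(G+.06)),max_speed=.12)
snap("f")
print(bot.current_clock())
E
```

```text
F [-1.02  0.39 -0.28]
t 27.15
28.6167
open 63.84864820890393
F [-0.03  0.45 -3.2 ] t 31.9
34.3917
```

View pics/e_top.png

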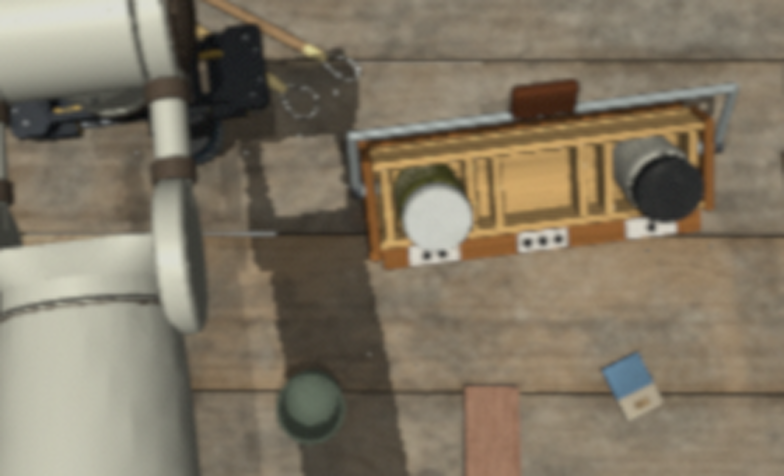

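View pics/f_side.png

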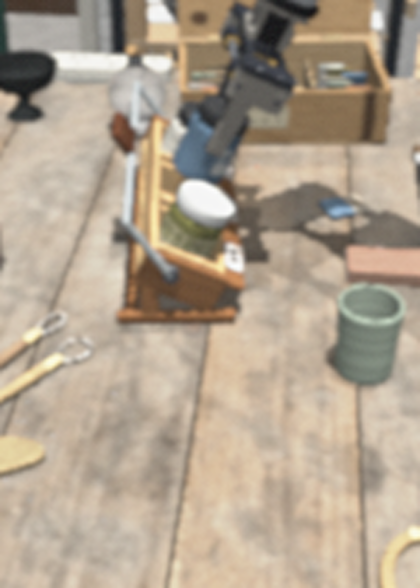

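View pics/f_top.png

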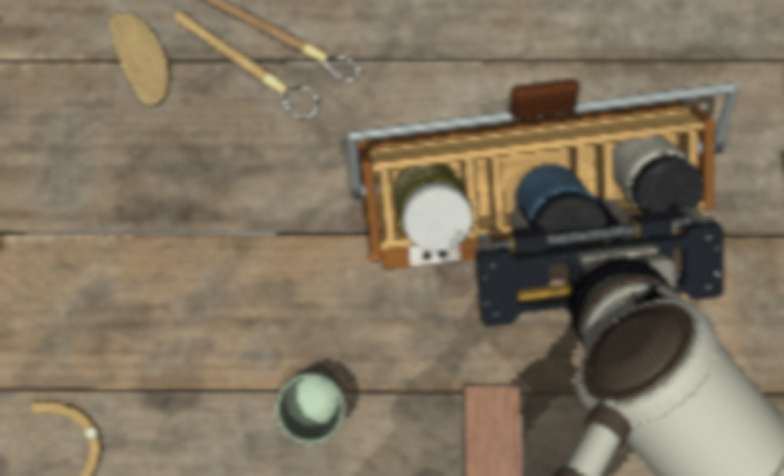

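The olive and white jars sit in their pockets, and the blue jar is poised over the middle three-dot pocket with finger clearance on both sides. I'll lower it now.

```bash
python3 - <<'E'
from h import *
d=lower(3,d0=.06)
p=floor(3)+u*(G+d)
if d<.004:
    release(3,d,.85)
    # clear up & away behind for a keeper look
    bot.set_gripper(0.0,10)
    bot.goto(list(O+.05*ex+.30*ey*0+.33*ez),list(krot(0.)))
    print(bot.current_clock())
snap("g")
E
```

```text
(56.0, 0.4, -1.3, 0.1)
(52.0, -0.3, -1.4, 0.4)
(48.0, 0.9, -0.5, -0.3)
(44.0, -0.3, -0.1, -0.1)
(40.0, -0.0, 0.5, -0.4)
(36.0, 0.2, -0.2, -0.0)
(32.0, 0.4, -0.3, 0.1)
(28.0, -0.4, 0.8, 0.1)
(24.0, -0.0, -0.2, -0.3)
(20.0, -0.9, -0.6, 0.6)
(16.0, -0.0, -0.7, 0.0)
(12.0, -0.5, -0.6, 0.6)
(10.0, 0.2, -0.5, -0.2)
(8.0, -0.3, -0.3, -0.1)
(6.0, -0.4, -0.2, 0.5)
(4.0, -0.3, -0.4, 0.1)
(2.0, -0.7, -0.3, 0.8)
(1.0, -2.9, -0.8, 4.3)
t
38.9917
F [-0.37  0.36  0.33]
t 40.8583
42.8833
```

View pics/g_side.png

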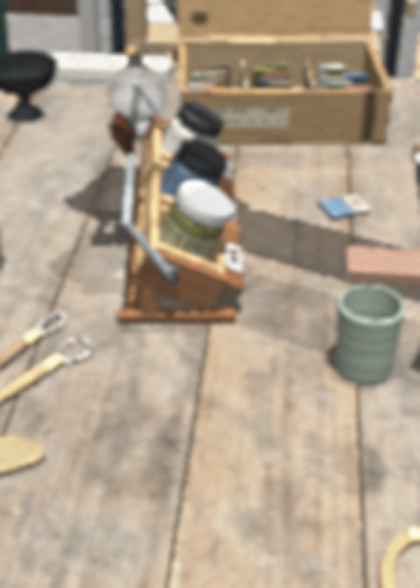

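View pics/g_top.png

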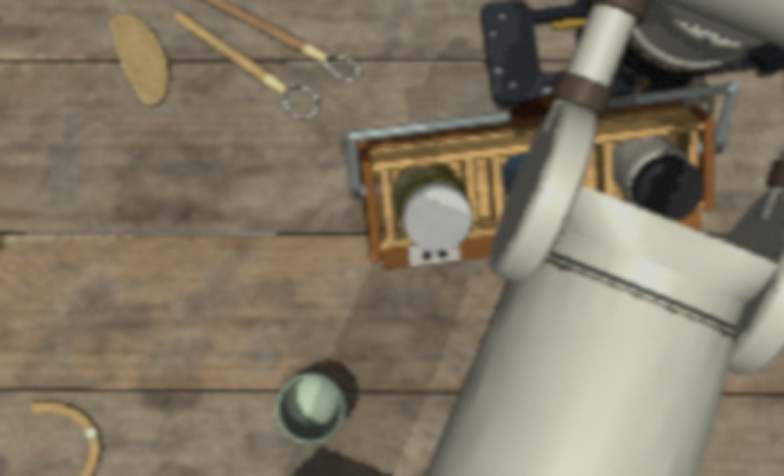

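All three jars are seated in a line (side view: white (195,130), blue (200,170), olive (200,215) in the crop). Next is the keeper, starting with its angle.

```bash
python3 - <<'E'
from h import *
C=cams()
T,S=C["top"],C["side"]
a=cv2.imread("pics/top0.png");b=cv2.imread("pics/side0.png")
def m(im,x0,y0,x1,y1):
    h=cv2.cvtColor(im,cv2.COLOR_BGR2HSV);k=(h[...,2]<100)&(h[...,1]>110)&((h[...,0]<14)|(h[...,0]>170))
    return blobs(k,x0,y0,x1,y1,20)
A=m(a,315,150,355,174);B=m(b,228,132,246,162);print(A,B)
pt=max(A,key=lambda z:z[0])[1];ps=max(B,key=lambda z:z[0])[1]
X,e=tri(T,pt,S,ps);print(X,e)
for q in(1.1,1.2,1.3,1.4,1.45):print(q,kp(q,.096,0).round(3),np.round(proj(T,kp(q,.096,0)),1),np.round(proj(S,kp(q,.096,0)),1))
for q in np.arange(1.5,-.01,-.1):
    al=min(q-.628,.35);dl=q-.628-al;s=.017 +.02*np.tan(dl)
    j=bot.inverse_kinematics(list(kp(q,.095,s)),list(krot(al)));print(round(q,2),kp(q,.095,s).round(3),None if j is None else np.round(j,2))
for z in(.28,.135): print(bot.inverse_kinematics(list(O+.118*ex+z*ez),list(krot(.35))))
E
```

```text
[(262, array([333.92, 165.31]), array([323, 159,  23,  15], dtype=int32))] []Traceback (most recent call last):
  File "<stdin>", line 9, in <module>
ValueError: max() iterable argument is empty
```

```bash
python3 - <<'E'
from h import *
C=cams()
T,S=C["top"],C["side"]
X,e=tri(T,(334,165),S,(238.3,147.2));print(X,e)
for q in(1.1,1.2,1.3,1.4,1.45):print(q,kp(q,.096,0).round(3),np.round(proj(T,kp(q,.096,0)),1),np.round(proj(S,kp(q,.096,0)),1))
for q in np.arange(1.5,-.01,-.1):
    al=min(q-.628,.35);dl=q-.628-al;s=.017 +.02*np.tan(dl)
    j=bot.inverse_kinematics(list(kp(q,.095,s)),list(krot(al)));print(round(q,2),kp(q,.095,s).round(3),None if j is None else np.round(j,2))
for z in(.28,.135): print(bot.inverse_kinematics(list(O+.118*ex+z*ez),list(krot(.35))))
E
```

```text
[ 0.64781061 -0.13046607  0.1491904 ] 0.0004778267240764092
1.1 [ 0.639 -0.131  0.155] [334.7 168.1] [240.8 145.6]
1.2 [ 0.648 -0.13   0.15 ] [333.8 165.1] [238.2 147. ]
1.3 [ 0.655 -0.129  0.145] [332.9 162.3] [235.9 148.6]
1.4 [ 0.663 -0.128  0.138] [332.1 159.9] [233.7 150.4]
1.45 [ 0.666 -0.127  0.135] [331.6 158.8] [232.7 151.3]
1.5 [ 0.686 -0.125  0.109] [-0.29  0.86  0.89 -0.14  1.71 -1.99]
1.4 [ 0.68  -0.126  0.119] [-0.29  0.83  0.91 -0.14  1.72 -1.99]
1.3 [ 0.673 -0.126  0.129] [-0.29  0.8   0.93 -0.14  1.72 -1.99]
1.2 [ 0.665 -0.128  0.138] [-0.3   0.77  0.96 -0.14  1.72 -2.  ]
1.1 [ 0.656 -0.129  0.145] [-0.3   0.74  1.   -0.15  1.72 -2.  ]
1.0 [ 0.647 -0.13   0.152] [-0.31  0.71  1.03 -0.15  1.72 -2.01]
0.9 [ 0.638 -0.131  0.156] [-0.33  0.62  1.15 -0.12  1.62 -2.02]
0.8 [ 0.629 -0.132  0.16 ] [-0.35  0.51  1.28 -0.08  1.51 -2.04]
0.7 [ 0.62  -0.133  0.163] [-0.38  0.4   1.4  -0.04  1.4  -2.08]
0.6 [ 0.61  -0.135  0.165] [-0.42  0.3   1.53  0.02  1.29 -2.12]
0.5 [ 0.601 -0.136  0.166] [-0.46  0.21  1.64  0.08  1.18 -2.18]
0.4 [ 0.591 -0.137  0.166] [-0.5   0.12  1.76  0.15  1.09 -2.26]
0.3 [ 0.582 -0.138  0.165] [-0.55  0.03  1.87  0.24  0.99 -2.36]
0.2 [ 0.572 -0.14   0.163] [-0.6  -0.05  1.98  0.36  0.92 -2.48]
0.1 [ 0.563 -0.141  0.16 ] [-0.66 -0.12  2.08  0.5   0.85 -2.63]
-0.0 [ 0.554 -0.142  0.156] [-0.73 -0.17  2.18  0.66  0.81 -2.81]
[-0.27670799  0.87499276  0.5324906  -0.15368417  2.05270044 -2.02694068]
[-0.27670799  0.90779166  0.76015012 -0.13958123  1.79499976 -1.98649598]
```

The tab triangulates to q ≈ 1.2 in both views with a 0.5 mm ray gap. I'll push it round the arc from behind, watching the force.

```bash
cat > kpush.py <<'E'
from h import *
def pose(q):
    al=min(q-.628,.35);dl=q-.628-al
    return kp(q,.095,.017+.02*np.tan(dl)),krot(al)
def step(q,sp=.12):
    p,r=pose(q);bot.line_to(list(p),list(r),max_speed=sp)
    F=np.array(bot.current_contact_force());print(round(q,2),np.round([F@ex,F@ey,F[2]],1),round(bot.current_clock(),2));return np.linalg.norm(F)
E
python3 - <<'E'
from kpush import *
bot.goto(list(O+.118*ex+.28*ez),list(krot(.35)))
bot.line_to(list(O+.118*ex+.14*ez),max_speed=.15)
print(np.round(bot.current_contact_force(),1),bot.current_clock())
for q in(1.3,1.15,1.0,.85,.7):
    if step(q)>25: break
C=cams();cv2.imwrite("pics/k1.png",cv2.resize(C["side"]["pixels"][80:230,190:340],None,fx=4,fy=4,interpolation=cv2.INTER_CUBIC))
E
```

```text
[-0.7 -0.4 -0.6] 44.9583
1.3 [-0.1  0.5 -0.9] 45.42
1.15 [ 0.8  0.2 -0.2] 45.72
1.0 [ 0.3  0.2 -0.1] 46.01
0.85 [ 0.5 -0.3 -0.1] 46.31
0.7 [ 0.  -0.7  0.1] 46.62
```

View pics/k1.png

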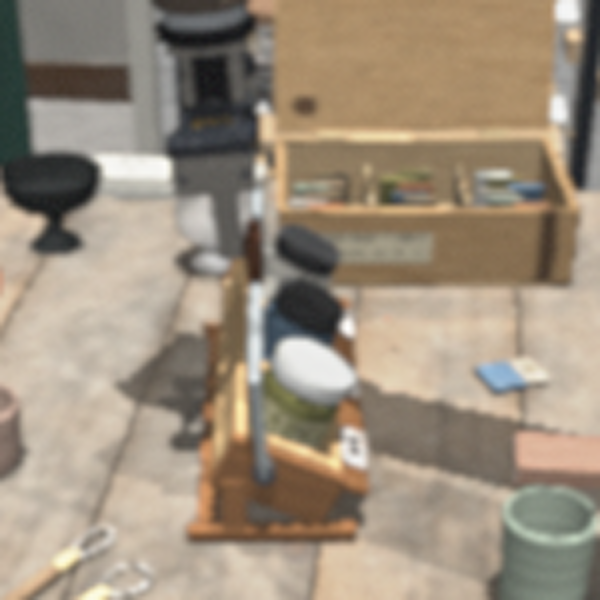

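The bail is upright at q ≈ 0.65 with the fingers behind the tab at (250,250), so the push is working. I'll continue.

```bash
python3 - <<'E'
from kpush import *
for q in(.55,.4,.3,.2,.15,.1,.06,.03,.0,-.02,-.04):
    if step(q,.1 if q>.2 else .05)>9: break
C=cams();cv2.imwrite("pics/k2.png",cv2.resize(C["side"]["pixels"][80:230,190:340],None,fx=4,fy=4,interpolation=cv2.INTER_CUBIC))
E
```

```text
0.55 [ 0.3  0.1 -0.1] 47.02
0.4 [ 0.7 -0.1 -0.4] 47.32
0.3 [ 0.2 -0.8 -0.5] 47.57
0.2 [0.6 0.4 0.5] 47.91
0.15 [-0.1  0.5  0.3] 48.16
0.1 [-0.3 -0.2  0.3] 48.41
0.06 [-0.   0.5 -0.9] 48.66
0.03 [-0.1 -0.3  0.3] 48.91
0.0 [-0.3 -0.7 -1.2] 49.16
-0.02 [1.8 0.5 1.4] 49.41
-0.04 [9.5 0.6 0.5] 49.66
```

View pics/k2.png

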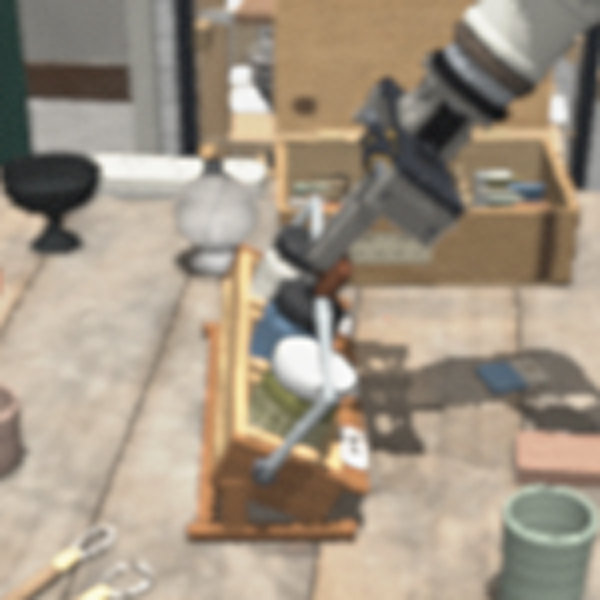

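The bar is over the lids and against its stop (9.5 N reaction). I'll back off and check.

```bash
python3 - <<'E'
from kpush import *
p=np.array(bot.current_ee_pos())
tan=kp(0,0,1)-kp(0,0,0);rad=kp(0,1,0)-kp(0,0,0)
bot.line_to(list(p+tan*.012),max_speed=.05)
bot.line_to(list(p+tan*.012+rad*.12),max_speed=.12)
bot.goto([.42,.30,.35],list(down()))
bot.hold(.3)
C=cams();print(bot.current_clock(),np.round(bot.current_contact_force(),1))
cv2.imwrite("pics/k3.png",cv2.resize(C["side"]["pixels"][100:230,200:340],None,fx=4,fy=4,interpolation=cv2.INTER_CUBIC))
cv2.imwrite("pics/k4.png",cv2.resize(C["top"]["pixels"][100:290,240:415],None,fx=3.1,fy=3.1,interpolation=cv2.INTER_CUBIC))
for q in(0,.06,.12): print(q,np.round(proj(C["top"],kp(q,.096,0)),1),np.round(proj(C["side"],kp(q,.096,0)),1))
for k in(1,2,3): print(k,np.round(proj(C["top"],floor(k)+u*.086),1),np.round(proj(C["side"],floor(k)+u*.086),1))
E
```

```text
53.45 [ 0.3 -0.5 -0.5]
0 [340.  208.6] [271.9 147.6]
0.06 [340.  206.7] [270.4 146.7]
0.12 [340.  204.6] [268.9 145.9]
1 [378.7 197.8] [266.3 140.4]
2 [295.8 208.4] [268.1 170.5]
3 [337.2 203.1] [267.1 154.3]
```

View pics/k3.png

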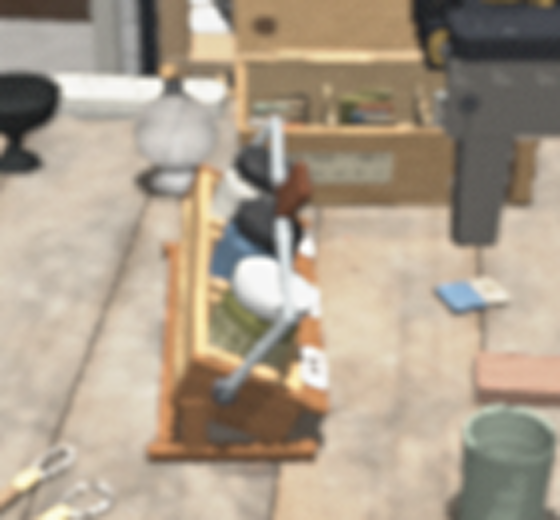

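View pics/k4.png

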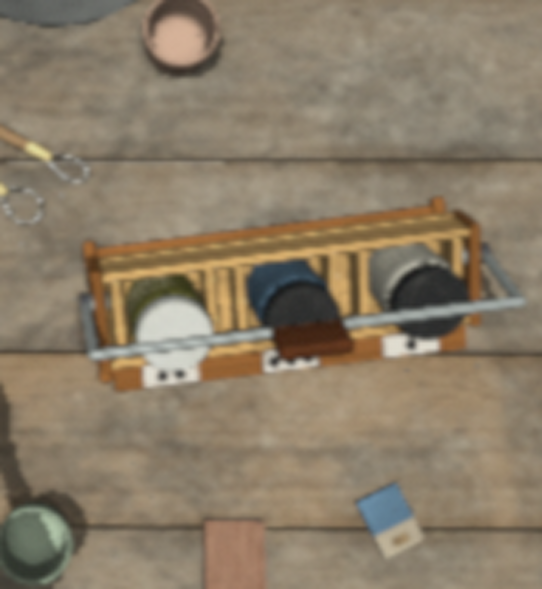

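The tab is at (341,209) in the top view and (273,147) in the side view, which matches q ≈ 0. The lids match their seated predictions, white at (379,197) and olive at (296,208). The bystanders have not visibly moved and the arm is clear, so I'm handing in.

```bash
python3 - <<'E'
from workcell import bot
bot.job_done();print(bot.current_clock())
E
```

```text
the job is handed in; nothing more can be done
the job is handed in; nothing more can be done
```

I loaded the off-white, olive and blue jars into the one-, two- and three-dot pockets, in that order. Each was lowered along the pocket axis until it touched the floor and let go before I fetched the next. I then pushed the keeper's tab round from behind until it met its stop (9.5 N reaction), backed off, and handed in at about 53.5 s of the 72 s allowed.

**Last checks:**
- **Keeper:** the tab's pixel position matched fully closed within about 1 px in both views.
- **Lids:** the white and olive lids sat within about 1 px of their predicted seated positions in the top view. The blue lid was partly hidden by the tab, so I judged it only from its visible upper edge, which agreed.
- **Bystanders and arm:** the tumbler, cup and tile showed no visible movement by eye. The arm stood clear with contact force near zero.

**What disagreed:**
- The two cameras differed by about 4 mm on the tag positions, within roughly twice the stated calibration error, so I used the rim corners from the top view to place the rack.
- The olive jar met the floor at about 21 N, harder than the roughly 5 N for the other two.

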